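# Hold the spice grinder's bayonet lid at its half-turn pulse position

## Task

Pick up the grinder lid by the bar on its top, lower it gently into the grinder's socket with its two lugs going down through the two notches, and twist it clockwise (seen from above) against the spring to half-way, 45 degrees of turn, short of the lock click. Never bear on the grinder with more than 40 N (about four kilos), do not let the lid reach the click, and leave the jar, canister and timer alone. Finish while still gripping the lid and holding it, fully down, at the half-way point: let go and it springs back.

Things in the scene. Friction and masses are not known exactly. Their poses are not given: they have to be found in the camera images.
- lid_grip (a point): Loose grinder lid, 0.14 kg, upright on its plug. Point on its axis in the black grip bar, 47 mm above the lid's underside. Bar: 64 mm long (lid x), 18 mm wide (y), from the cover's top (24 mm below this point) to 12 mm above this point. Cover: steel disc 88 mm across, 17 to 23 mm above the underside. z up.
- lid_foot (a point): Centre of the lid's underside, the bottom of its plug: 48 mm across, 17 mm high, foot chamfered 2.5 mm. Two lugs stick out of the plug along lid +x and -x (parallel to the bar), to 33 mm from the axis, 12 mm wide (9 mm in the lowest 2 mm), 0 to 6 mm above the underside. Turned by half a turn the lid is the same.
- socket (a point): Spice grinder, round, 120 mm across, 115 mm tall, fixed to the counter. Point: centre of the socket's mouth, level with its steel rim (92 mm across). The lip, 6 mm thick, has a round hole 52 mm across with two notches 17 mm wide, reaching 40 mm from the axis along this frame's +x and -x. z up. White ribs on the shoulder: start, half-way (45 degrees clockwise), lock (double, 90 degrees).
- socket_floor (a point): Centre of the socket's floor, 14.5 mm below the mouth point, same axes. The seated lid's underside rests on it (lid_grip then 32.5 mm above the mouth point, cover 2.5 mm above the rim); it turns with the lid. The lugs turn under the lip with 2.5 mm to spare above them.
- collar (a joint): Sprung collar in the socket that the lugs turn, rad: 0 at rest (pockets under the notches), grows clockwise from above; 0.785 = half-way, wanted. Lugs have 2 mm (0.07 rad) of play each way in the pockets, so it lags the lid by that. Spring: 0.035 N m at 0, 0.09 N m half-way; it turns lid and collar back if let go. The click is felt from about 1.0, snaps at 1.3, holds at 1.57.
- jar_mid (a point): Bystander: ceramic jar with a wooden lid, 92 mm across, 117 mm tall, loose; point on its axis 50 mm up.
- canister_mid (a point): Bystander: steel canister with a press button in its white top, 86 mm across, 119 mm tall, loose; point on its axis 55 mm up.
- timer_mid (a point): Bystander: white plastic kitchen timer with a dial, 62 mm across, 35 mm tall, loose, light; point on its axis 16 mm up.
There are look-alikes about, which are no part of the job. What is shaped like the part that bears lid_grip but purple or red is not meant.

How it is judged:
By the outcome, as a careful person would: the job done as asked, in the order asked, and still so for the second after the job is handed in, while the arm keeps its last pose, push and grip.
It also fails if it takes over 56 s, if anything falls off the work surface, if the arm or the gripper's body presses on something with over 40 N, if the wrist force passes 120 N, or if a joint passes its speed limit or range.

## Robot

A 6-joint arm with a two-finger parallel gripper is mounted at the origin on the work surface. World frame = base frame: x ahead of the robot, y to its left, z up, the work surface at z = 0. Lengths are in m, angles in degrees, forces in N, time in s.
With the tool pointing down it reaches from about 0.4 to 0.825 m from the base axis. Payload 7 kg.
Tool frame: the origin (TCP) lies at the very end of the fingers, on their centre line; the grasp point (between the pads) lies 19 mm behind it; z points along the fingers, y is the line along which they close (so a half turn about z gives the same grasp; the last joint's range is limited). The gripper opens to 88 mm and grips with 3 to 60 N. Pads are 19 mm wide; open, the fingers measure 130 mm over their backs; the gripper's body (78 mm by 193 mm) begins 47 mm behind the grasp point.
Start: joints at [89.616, 20.546, 0.682, 0, -70.136, -16.507], TCP at [0.196, 0.646, 0.227] pointing down, gripper open.
Joint ranges: [-176.03, 176.03], [-82.01, 121.73], [-58.28, 71.71], [-173.87, 95.51], [-174.79, -0.11], [-173.66, 173.66]. Speed limits (degrees/s): [136.94, 136.94, 172.46, 180, 180, 180].

## Interface

Orientations are given as [roll, pitch, yaw] about the fixed x, y, z axes, in that order (R = Rz(yaw) Ry(pitch) Rx(roll)).
In Python, from plant import ctrl gives the robot as it stands.
- The arm moves only by the tool carry_out, never from a script. Its argument "deltas" is a list that holds one entry, the list of rows, each a list of 5 numbers: the shift along the tool's x, y, z scaled (see below), then the turn about the tool's z scaled (see below), then the opening, from -1 (shut) to 1 (fully open). A call has 1 to 5 rows; each row is the pose to reach, as a shift and turn from the pose commanded when the call began, along the tool's axes at that moment, turning the shorter way round; what a row does not reach only later rows make up. The controller multiplies each number of a shift by 20 cm and each number of a turn by 2 pi rad. A row lasts 1/10 s, in which the tool goes at most 50 mm and 8.59 degrees, less where a joint would pass 70% of its speed; a pose out of reach is approached as far as the arm can. A call with a number of a shift or a turn outside -1 to 1 is refused whole. A call with a gripper value outside its range is refused whole. The fingers move at their own pace and stop on an object; the grip force is fixed at half the most. Time passes only in rows, so rows that repeat a pose let the fingers close. It gives the time, the measured TCP pose, the force, the opening and the grip force at its end, in the units of the state.
- ctrl.get_obs(): the state, without advancing time (a new reading comes with each control period).
- ctrl.snapshot(name): name is "scene" or "top"; returns a dict with "color" (480x640x3 uint8, red, green, blue), "camera_matrix" (3x3 intrinsics, pixels), "R" (3x3) and "t" (3): a world point X has camera coordinates R X + t. Camera axes: x right, y down, z forward; pixel columns grow to the right and rows downward; lengths in m; the calibration is good to about 2 mm. A picture is of the moment at which its call begins. There is no depth.
- ctrl.close_job(): hands the job in; it is judged then, once.
Trained networks look in a picture, given as the dict that the camera call returned (one of the last four; its "shot" number tells which), for a name from the list of things; names that differ only in an ending like _2 or _b are one class to them, and where a whole thing is asked for, a point or a joint stands for the part that bears it (a point fixed in the world has none). Each returns a list of dicts, best first, with "p" (0 to 1); they miss things now and then, are a little off and sometimes report something else, mostly with a low value. They report only what shows in the picture. A call takes as long as a camera call. They do not tell look-alikes from the thing itself.
- ctrl.search_frame(picture, name): "centre" ([column, row] in pixels, amid what is visible of it).
- ctrl.silhouettes(picture, name): "mask" (480x640 bool, what is visible of it) and "centre" ([column, row] in pixels, amid what is visible of it).
- ctrl.spot_point(picture, name): "centre" ([column, row] in pixels: a listed point, or the origin of a listed thing).
The state is a dict: "clock": time; "joint_pos": joint angles; "qvel": joint speeds; "tau": joint torques, N m; "tool_pos": TCP position; "orientation": TCP orientation; "force": force on the tool from outside, world axes, zero at the start; "moment": the same for the moment, N m; "opening": finger opening in m; "gripper_force": force on a finger pad.
Only numpy, scipy, OpenCV 4.12 (cv2) and the standard library are available. Lean on these libraries where they do the work, as an engineer would, in place of code of your own. Each camera call takes 0.05 s, during which the arm holds its last target. There are 200 camera calls.

## Working session

There is one attempt and no reset: what is moved stays moved. The work goes in short steps, Python scripts to look and compute and a tool call to move; the robot and the scene stay as the last step left them, time stands still between calls to the robot, and variables do not carry over. Pictures are saved under pics/ and viewed, at most 10 in all, crops included, and the job is handed in when it is done.

Besides the shell and the picture viewer there is one more tool, called as a command line: name --argument value ..., lists and objects as JSON in quotes. carry_out: Moves the arm, as the interface text tells. Its arguments: {"type":"object","properties":{"deltas":{"type":"array"}},"required":["deltas"]}

```bash
mkdir -p pics; ls; cat > h.py <<'E'
import sys; sys.path.insert(0,'.')
import numpy as np, cv2
from plant import ctrl
def ray(s,uv):
    K=np.array(s["camera_matrix"]);R=np.array(s["R"]);t=np.array(s["t"])
    d=R.T@np.linalg.inv(K)@np.array([uv[0],uv[1],1.]); return -R.T@t,d
def atz(s,uv,z):
    c,d=ray(s,uv); return c+d*(z-c[2])/d[2]
def tri(a,ua,b,ub):
    c1,d1=ray(a,ua);c2,d2=ray(b,ub);d1/=np.linalg.norm(d1);d2/=np.linalg.norm(d2)
    s=np.linalg.lstsq(np.c_[d1,-d2],c2-c1,rcond=None)[0]
    p,q=c1+d1*s[0],c2+d2*s[1]; return (p+q)/2,np.linalg.norm(p-q)
def proj(s,X):
    x=np.array(s["camera_matrix"])@(np.array(s["R"])@np.array(X)+np.array(s["t"])); return x[:2]/x[2]
def save(s,n,box=None,k=1):
    im=s["color"][...,::-1]
    if box: im=im[box[1]:box[3],box[0]:box[2]]
    cv2.imwrite(f'pics/{n}.png',cv2.resize(im,None,fx=k,fy=k,interpolation=cv2.INTER_CUBIC))
E
python3 - <<'E'
from h import *
np.set_printoptions(precision=4,suppress=True)
o=ctrl.get_obs();print({k:o[k] for k in('clock','tool_pos','orientation','opening','force')})
a=ctrl.snapshot("scene");b=ctrl.snapshot("top")
cv2.imwrite('pics/ab.png',cv2.resize(np.hstack([a["color"],b["color"]])[...,::-1],(800,300),interpolation=cv2.INTER_AREA))
save(b,'top0');save(a,'scene0')
for n in["lid_grip","lid_foot","socket","socket_floor","jar_mid","canister_mid","timer_mid"]:
  for nm,s in(("scene",a),("top",b)):
    print(n,nm,[(round(r["p"],2),np.round(r["centre"],1).tolist()) for r in ctrl.spot_point(s,n)])
E
```

```text
pics
{'clock': 0.0, 'tool_pos': array([0.196 , 0.6454, 0.2256]), 'orientation': array([179.9025,  -0.0069, -16.8979]), 'opening': 0.08756764305029553, 'force': array([-0.0036,  0.1536,  0.532 ])}
lid_grip scene [(0.9, [264.5, 204.0]), (0.84, [310.6, 162.1]), (0.66, [212.9, 168.4])]
lid_grip top [(0.76, [397.9, 270.8]), (0.71, [389.5, 343.7]), (0.58, [462.1, 278.0])]
lid_foot scene [(0.77, [306.0, 176.3]), (0.75, [218.9, 188.8])]
lid_foot top [(0.95, [387.9, 335.6]), (0.86, [391.9, 269.2]), (0.55, [460.3, 279.7])]
socket scene [(0.9, [419.5, 271.4]), (0.75, [264.4, 202.2])]
socket top [(0.7, [217.4, 257.9])]
socket_floor scene [(0.75, [420.3, 273.8]), (0.38, [266.9, 201.7])]
socket_floor top [(0.69, [219.3, 259.2])]
jar_mid scene []
jar_mid top [(0.75, [179.7, 169.9])]
canister_mid scene []
canister_mid top []
timer_mid scene [(0.7, [339.5, 245.4])]
timer_mid top [(0.94, [316.0, 279.1]), (0.2, [179.2, 166.8])]
```

View pics/top0.png

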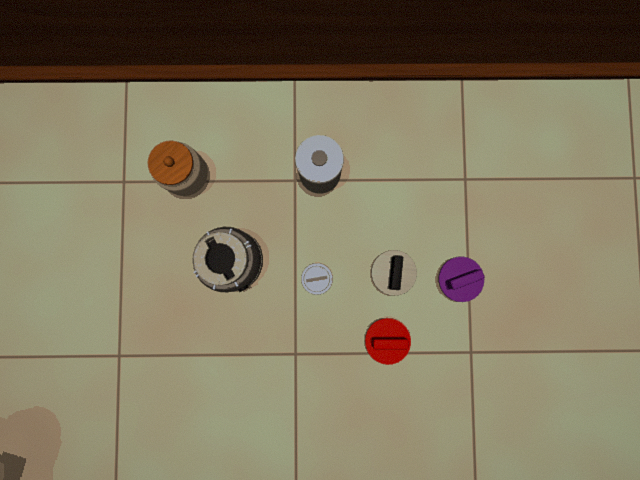

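View pics/scene0.png

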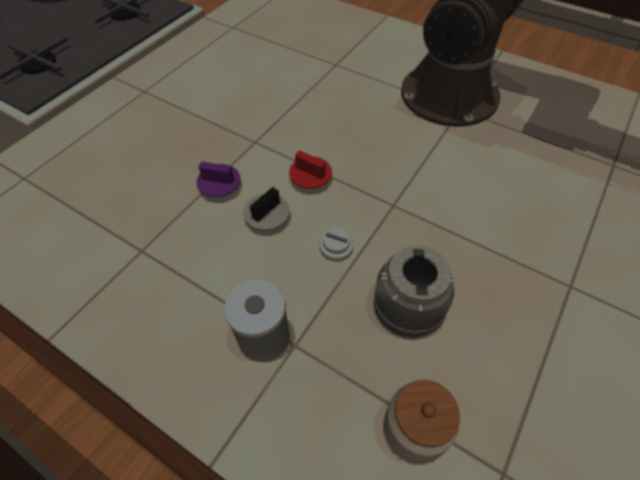

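The top view has three lid-shaped things: steel with a black bar at (394,272), red at (388,341) and purple at (461,279). In the scene view they are at (266,210), (310,170) and (218,180). The steel one with the black bar fits the description. The grinder is at (222,258) in the top view, with its notches running from upper left to lower right.

```bash
python3 - <<'E'
from h import *
np.set_printoptions(precision=4,suppress=True)
a=ctrl.snapshot("scene");b=ctrl.snapshot("top")
print("lid",tri(a,(264.5,204),b,(397.9,270.8)))
print("sock",tri(a,(419.5,271.4),b,(217.4,257.9)))
print('cam',ray(b,(320,240))[0],ray(a,(320,240))[0])
# bar: dark blob on lid in top view
g=b["color"].max(2)
def blob(x0,y0,x1,y1,th,z):
    m=np.zeros_like(g);m[y0:y1,x0:x1]=(g[y0:y1,x0:x1]<th)
    n,l,st,c=cv2.connectedComponentsWithStats(m);i=1+st[1:,4].argmax()
    ys,xs=np.where(l==i);P=np.array([atz(b,(x,y),z)[:2] for x,y in zip(xs,ys)])
    r=cv2.minAreaRect((P*1000).astype(np.float32));w,v=np.linalg.eigh(np.cov(P.T));d=v[:,1]
    print("blob",P.mean(0),"rect",r,"axis deg",np.degrees(np.arctan2(d[1],d[0]))%180,len(xs))
blob(375,250,415,295,60,0.059)
p1=b["color"][225:295,185:270][...,::-1];p2=b["color"][240:305,360:430][...,::-1]
cv2.imwrite('pics/crop.png',np.hstack([cv2.resize(p1,(400,400),interpolation=cv2.INTER_CUBIC),cv2.resize(p2,(400,400),interpolation=cv2.INTER_CUBIC)]))
for th in(50,70): blob(200,232,242,284,th,0.115)
for n in["jar_mid","canister_mid","timer_mid"]:
  for nm,s in(("scene",a),("top",b)):
    print(n,nm,[(round(r["p"],2),np.round(r["centre"],1).tolist()) for r in ctrl.search_frame(s,n)][:2])
print("canister top",atz(b,(319,159),.119),"jar",atz(b,(170,162),.115),"timer",atz(b,(317,279),.035))
E
```

```text
lid (array([ 0.5417, -0.15  ,  0.0418]), np.float64(0.005498804147896006))
sock (array([0.5681, 0.168 , 0.1168]), np.float64(0.003498469562122467))
cam [ 0.5389 -0.0107  0.8817] [0.9246 0.2299 0.6702]
blob [ 0.54   -0.1447] rect ((540.3680419921875, -144.72268676757812), (21.840904235839844, 62.27354431152344), 82.76404571533203) axis deg 172.66213391331243 394
blob [0.5665 0.166 ] rect ((566.482666015625, 166.36004638671875), (49.7909049987793, 69.31731414794922), 87.39031219482422) axis deg 29.052159330802738 796
blob [0.5669 0.1662] rect ((567.3325805664062, 166.36085510253906), (72.704345703125, 49.74958419799805), 0.7547035217285156) axis deg 29.39035905540132 842
jar_mid scene [(0.97, [420.4, 418.0])]
jar_mid top [(0.91, [175.3, 168.4])]
canister_mid scene [(0.71, [260.1, 316.9])]
canister_mid top [(0.92, [320.4, 163.7])]
timer_mid scene [(0.88, [336.0, 246.2])]
timer_mid top [(0.78, [313.1, 282.4])]
canister top [ 0.7381 -0.0057  0.119 ] jar [0.7355 0.2544 0.115 ] timer [0.529  0.0002 0.035 ]
```

View pics/crop.png

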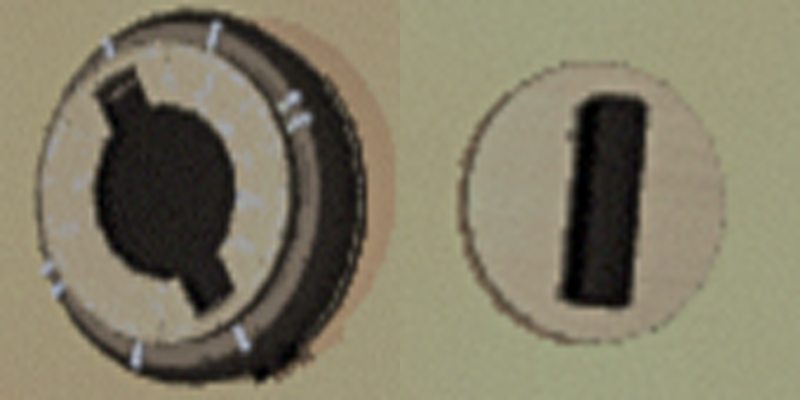

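The crop confirms that the right-hand panel is the steel lid with the black bar, which is the one meant. I'll refine both poses with metric templates and work out the first move.

```bash
cat >> h.py <<'E'
from scipy.optimize import minimize
def rect(s,c,z,half=.07,mm=.0005):
    n=int(2*half/mm); v=(np.arange(n)-n/2)*mm
    X,Y=np.meshgrid(c[0]+v,c[1]+v,indexing='ij')
    P=np.stack([X.ravel(),Y.ravel(),np.full(X.size,z)]); x=np.array(s["camera_matrix"])@(np.array(s["R"])@P+np.array(s["t"])[:,None]);x=(x[:2]/x[2]).reshape(2,n,n).astype(np.float32)
    return X,Y,cv2.remap(s["color"].max(2).astype(np.float32),x[0],x[1],cv2.INTER_LINEAR)
def fit(s,z,x0,sdf,wide):
    """best centre, angle: soft template of a dark shape against image, in a window"""
    X,Y,I=rect(s,x0[:2],z); I=cv2.GaussianBlur(I,(0,0),2)
    def f(p):
        t=np.radians(p[2]);dx,dy=X-p[0]/1e3,Y-p[1]/1e3
        u,v=np.cos(t)*dx+np.sin(t)*dy,-np.sin(t)*dx+np.cos(t)*dy
        T=1/(1+np.exp(-sdf(u,v)/.001)); w=wide(u,v)
        return -np.corrcoef(T[w],I[w])[0,1]
    p0=np.array([x0[0]*1e3,x0[1]*1e3,x0[2]])
    r=minimize(f,p0,method='Nelder-Mead',options=dict(initial_simplex=p0+np.array([[0,0,0],[5,0,0],[0,5,0],[0,0,6]]),xatol=.02,fatol=1e-6))
    return r.x,-r.fun
sd_sock=lambda u,v:np.minimum(np.hypot(u,v)-.026,np.maximum(abs(u)-.040,abs(v)-.0085))
sd_bar=lambda u,v:np.maximum(abs(u)-.032,abs(v)-.009)
disc=lambda r:(lambda u,v:np.hypot(u,v)<r)
def goal(o,p,yaw):
    """scaled deltas from the measured pose to a world TCP pose"""
    ps=np.radians(o['orientation'][2]);d=np.array(p)-o['tool_pos']
    x=np.array([np.cos(ps),np.sin(ps),0]);y=np.array([np.sin(ps),-np.cos(ps),0])
    return np.round([d@x/.2,d@y/.2,-d[2]/.2,-((yaw-o['orientation'][2]+180)%360-180)/360],4)
E
python3 - <<'E'
from h import *
np.set_printoptions(precision=4,suppress=True)
for n in("top","scene"):
    s=ctrl.snapshot(n)
    print(n,"sock",fit(s,.115,[.567,.167,29],sd_sock,disc(.044)),"bar",fit(s,.059,[.540,-.147,172.7],sd_bar,disc(.036)))
o=ctrl.get_obs()
for P in([.42,.45,.25],[.54,.20,.25],[.54,-.147,.15]): print(P,goal(o,P,-7.5))
E
```

```text
top sock (array([567.0972, 166.4446,  29.442 ]), np.float64(0.9933665004279568)) bar (array([ 540.6009, -144.3907,  172.7941]), np.float64(0.9271919021323015))
scene sock (array([566.7646, 165.9903,  29.2558]), np.float64(0.9758993035755259)) bar (array([ 555.0247, -133.1687,  181.2932]), np.float64(0.678144926916861))
[0.42, 0.45, 0.25] [ 1.3555  0.6119 -0.1172 -0.0261]
[0.54, 0.2, 0.25] [ 2.2929  1.6336 -0.1172 -0.0261]
[0.54, -0.147, 0.15] [ 2.797   3.2938  0.3828 -0.0261]
```

carry_out --deltas '[[[0.95,0.43,-0.1,-0.026,1],[0.95,0.43,-0.1,-0.026,1],[0.95,0.43,-0.1,-0.026,1],[0.95,0.43,-0.1,-0.026,1],[0.95,0.43,-0.1,-0.026,1]]]'

```text
clock: 1.8
tool_pos: [0.356, 0.5054, 0.2478]
orientation: [-180.0, -0.0, -7.7]
force: [0.2, 0.8, 0.1]
opening: 0.0879
gripper_force: 0.0
```

```bash
python3 - <<'E'
from h import *
o=ctrl.get_obs();print(o['clock'],o['tool_pos'],o['orientation'],o['joint_pos'])
for P in([.50,.30,.25],[.54,.10,.25],[.5405,-.1465,.15]): print(P,goal(o,P,-7.3))
E
```

```text
1.8 [0.35597845 0.50541782 0.24776754] [-1.79951723e+02 -4.35401289e-02 -7.71326251e+00] [ 7.29393088e+01  1.44871346e+01 -5.12144446e+00  3.72956545e-02
 -7.03367172e+01  9.33491409e+00]
[0.5, 0.3, 0.25] [ 0.8514  0.9211 -0.0112 -0.0011]
[0.54, 0.1, 0.25] [ 1.1838e+00  1.8853e+00 -1.1200e-02 -1.1000e-03]
[0.5405, -0.1465, 0.15] [ 1.3517e+00  3.1063e+00  4.8880e-01 -1.1000e-03]
```

carry_out --deltas '[[[0.7,1.0,0,-0.001,1],[0.7,1.0,0,-0.001,1],[0.7,1.0,0,-0.001,1],[0.7,1.0,0,-0.001,1],[0.7,1.0,0,-0.001,1]]]'

```text
clock: 2.3
tool_pos: [0.4661, 0.2899, 0.2469]
orientation: [-180.0, -0.0, -7.2]
force: [1.0, 0.3, -0.0]
opening: 0.0876
gripper_force: 0.0
```

carry_out --deltas '[[[0.5,1.0,0,0,1],[0.5,1.0,0,0,1],[0.5,1.0,0,0,1],[0.5,1.0,0,0,1],[0.5,1.0,0,0,1]]]'

```text
clock: 2.8
tool_pos: [0.5403, 0.0778, 0.2467]
orientation: [180.0, -0.0, -7.3]
force: [-0.3, 0.4, -1.1]
opening: 0.0878
gripper_force: 0.0
```

carry_out --deltas '[[[0.15,1.0,0.3,0,1],[0.15,1.0,0.3,0,1],[0.15,1.0,0.3,0,1],[0.15,1.0,0.3,0,1],[0.15,1.0,0.3,0,1]]]'

```text
clock: 3.3
tool_pos: [0.5432, -0.1249, 0.1847]
orientation: [180.0, 0.2, -7.4]
force: [0.3, 0.3, -0.1]
opening: 0.0876
gripper_force: 0.0
```

```bash
python3 - <<'E'
from h import *
o=ctrl.get_obs();print(o['clock'],o['tool_pos'],o['orientation'],o['joint_pos'])
for P in([.5405,-.1465,.12],[.5405,-.1465,.028]): print(P,goal(o,P,-7.3))
s=ctrl.snapshot("scene")
save(s,'appr',(160,80,400,260),3)
E
```

```text
3.3 [ 0.54323647 -0.12490048  0.18473956] [ 1.79961216e+02  1.63426778e-01 -7.37025600e+00] [ 7.17544262e+00  1.14574128e+01 -1.76646497e+01 -4.00433921e-03
 -6.10458669e+01  7.54563004e+01]
[0.5405, -0.1465, 0.12] [ 3.000e-04  1.089e-01  3.237e-01 -2.000e-04]
[0.5405, -0.1465, 0.028] [ 3.000e-04  1.089e-01  7.837e-01 -2.000e-04]
```

carry_out --deltas '[[[0,0.109,0.32,0,1],[0,0.109,0.32,0,1],[0,0.109,0.32,0,1],[0,0.109,0.32,0,1]]]'

```text
clock: 3.75
tool_pos: [0.5427, -0.1424, 0.1234]
orientation: [180.0, -0.0, -7.1]
force: [0.4, 0.2, 0.6]
opening: 0.0877
gripper_force: 0.0
```

```bash
python3 - <<'E'
from h import *
o=ctrl.get_obs();print(o['clock'],o['tool_pos'],o['orientation'],o['force'])
print(goal(o,[.5405,-.1465,.028],-7.3))
s=ctrl.snapshot("scene")
save(s,'appr',(180,80,380,230),4)
E
```

```text
3.75 [ 0.54267769 -0.14244309  0.12340463] [ 1.79979774e+02 -4.11200367e-02 -7.12611468e+00] [0.43101579 0.20521279 0.61717893]
[-0.0083  0.0215  0.477   0.0005]
```

View pics/appr.png

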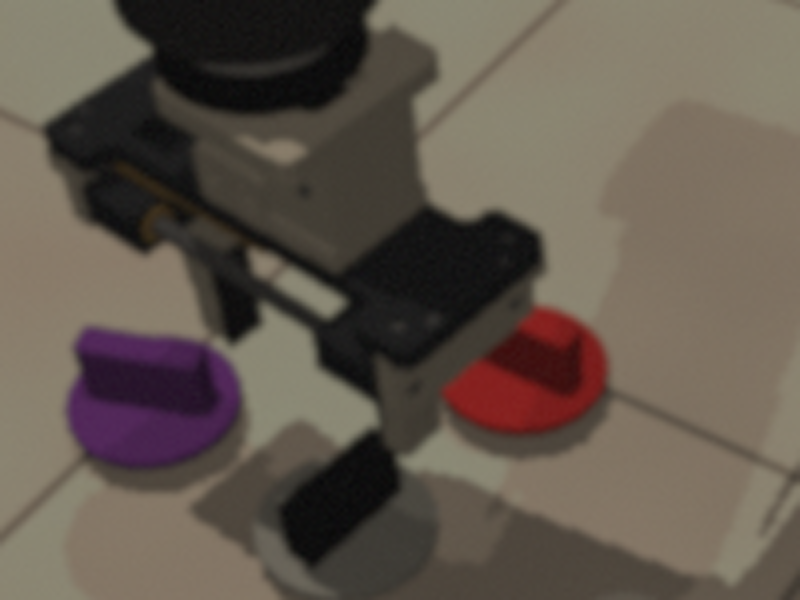

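The gripper (crop centre) is above the black-barred lid at about (345,500) in the crop, with the fingers straddling the bar and clear of the red and purple lids.

carry_out --deltas '[[[-0.005,0,0.2,0,1],[-0.005,0,0.36,0,1],[-0.005,0,0.44,0,1],[-0.005,0,0.46,0,1],[-0.005,0,0.46,0,1]]]'

```text
clock: 4.3
tool_pos: [0.5419, -0.1423, 0.0315]
orientation: [-180.0, -0.1, -7.1]
force: [0.4, 0.1, -0.1]
opening: 0.0876
gripper_force: 0.0
```

carry_out --deltas '[[[0,0,0,0,-1],[0,0,0,0,-1],[0,0,0,0,-1],[0,0,0,0,-1],[0,0,0,0,-1]]]'

```text
clock: 4.8
tool_pos: [0.541, -0.1429, 0.0309]
orientation: [-180.0, -0.0, -7.2]
force: [0.0, -0.4, -0.2]
opening: 0.053
gripper_force: 0.0
```

carry_out --deltas '[[[0,0,0,0,-1],[0,0,0,0,-1],[0,0,0,0,-1],[0,0,0,0,-1],[0,0,0,0,-1]]]'

```text
clock: 5.3
tool_pos: [0.5407, -0.1429, 0.0305]
orientation: [180.0, 0.0, -7.2]
force: [-0.7, -0.8, 0.2]
opening: 0.0178
gripper_force: 30.0
```

carry_out --deltas '[[[0,0,-0.1,0,-1],[0,0,-0.3,0,-1],[0,0,-0.55,0,-1],[0,0,-0.8,0,-1],[0,0,-0.8,0,-1]]]'

```text
clock: 5.8
tool_pos: [0.5448, -0.1433, 0.198]
orientation: [-180.0, -0.7, -7.1]
force: [1.4, -0.7, -1.8]
opening: 0.018
gripper_force: 30.0
```

```bash
python3 - <<'E'
from h import *
o=ctrl.get_obs();print(o['clock'],o['tool_pos'],o['orientation'],o['force'],o['opening'],o['gripper_force'])
print(goal(o,[.567,.1662,.19],29.35))
E
```

```text
5.8 [ 0.54483022 -0.1432568   0.19803009] [-179.96804136   -0.69766619   -7.10658699] [ 1.43413068 -0.67714489 -1.83558258] 0.017996702556057797 29.990944862365723
[-0.0814 -1.5491  0.0402 -0.1013]
```

carry_out --deltas '[[[-0.04,-0.8,0,0,-1],[-0.04,-0.8,0,0,-1],[-0.04,-0.8,0,0,-1],[-0.04,-0.8,0,0,-1]]]'

```text
clock: 6.2
tool_pos: [0.5531, 0.0209, 0.1902]
orientation: [-179.9, -0.0, -7.0]
force: [-0.0, 0.1, -1.3]
opening: 0.0179
gripper_force: 30.0
```

carry_out --deltas '[[[-0.04,-0.75,0.03,-0.101,-1],[-0.04,-0.75,0.03,-0.101,-1],[-0.04,-0.75,0.03,-0.101,-1],[-0.04,-0.75,0.03,-0.101,-1],[-0.04,-0.75,0.03,-0.101,-1]]]'

```text
clock: 6.7
tool_pos: [0.5631, 0.1683, 0.1834]
orientation: [-180.0, 0.1, 29.6]
force: [-0.5, 0.3, -2.1]
opening: 0.0179
gripper_force: 30.0
```

carry_out --deltas '[[[0,0,0,0,-1],[0,0,0,0,-1],[0,0,0,0,-1]]]'

```text
clock: 7.0
tool_pos: [0.5636, 0.1662, 0.1844]
orientation: [-180.0, 0.0, 29.1]
force: [-0.1, -0.0, -2.2]
opening: 0.0175
gripper_force: 30.0
```

```bash
python3 - <<'E'
from h import *
o=ctrl.get_obs();print(o['clock'],o['tool_pos'],o['orientation'],o['force'],o['joint_pos'])
print(goal(o,[.567,.1662,.19],29.35))
s=ctrl.snapshot("scene"); t=ctrl.snapshot("top")
for n in("lid_grip","lid_foot"):
  for q,z in((s,o['tool_pos'][2]+(.0165 if n=="lid_grip" else -.0305)),(t,o['tool_pos'][2]+(.0165 if n=="lid_grip" else -.0305))):
    print(n,[(round(r["p"],2),np.round(r["centre"],1),atz(q,r["centre"],z)) for r in ctrl.spot_point(q,n)[:4]])
A=s["color"][160:360,320:520];B=t["color"][185:325,150:290]
cv2.imwrite('pics/over.png',np.hstack([cv2.resize(i[...,::-1],(400,400),interpolation=cv2.INTER_CUBIC) for i in(A,B)]))
E
```

```text
7.0 [0.56364273 0.16621953 0.18439712] [-1.79998009e+02  1.22867229e-02  2.90873121e+01] [-0.05894794 -0.00658441 -2.18744431] [ 3.54784215e+01  1.41713048e+01 -1.41084218e+01 -3.79948083e-03
 -6.17322622e+01  8.36106901e+01]
[ 0.0146  0.0082 -0.028  -0.0007]
lid_grip [(0.91, array([432.4, 235.3]), array([0.56396956, 0.16679471, 0.20089712])), (0.74, array([310.6, 162.4]), array([ 0.53661375, -0.04188039,  0.20089712])), (0.58, array([214.4, 168.2]), array([ 0.62160038, -0.15587038,  0.20089712]))]
lid_grip [(0.81, array([463.7, 279.2]), array([ 0.52882607, -0.22560849,  0.20089712])), (0.75, array([392.4, 342.2]), array([ 0.43518556, -0.11490369,  0.20089712]))]
lid_foot [(0.82, array([219.8, 188.3]), array([ 0.62029162, -0.1587736 ,  0.15389712])), (0.61, array([425.9, 254.6]), array([0.56328068, 0.16656566, 0.15389712])), (0.58, array([306.2, 176.2]), array([ 0.52722229, -0.0581753 ,  0.15389712])), (0.33, array([418. , 266.4]), array([0.58677196, 0.16555749, 0.15389712]))]
lid_foot [(0.93, array([213.2, 256.7]), array([0.56798458, 0.16767516, 0.15389712])), (0.72, array([457.7, 278.1]), array([ 0.52999408, -0.23070178,  0.15389712]))]
```

View pics/over.png

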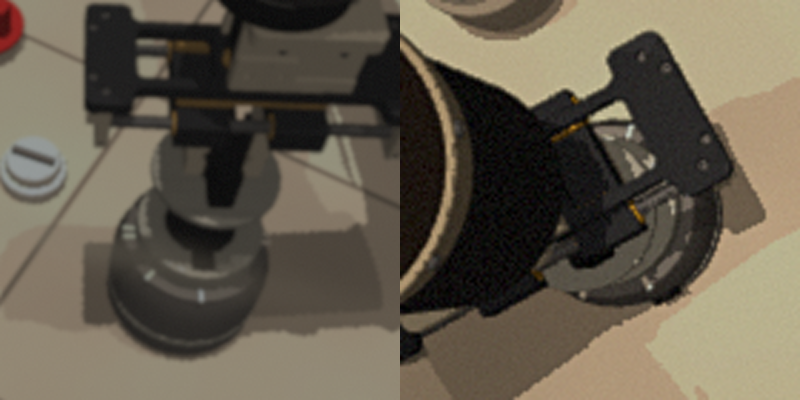

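The lid is held level over the grinder, which sits at about (190,230) in the left panel. I'll get the lid's offset in the grip from the first pictures, using the outline of its cover.

```bash
python3 - <<'E'
from h import *
np.set_printoptions(precision=2,suppress=True)
th=np.radians(np.arange(0,360,2))
def circ(s,c,r,z,rng=.006):
    im=s["color"].astype(np.float32)
    im=cv2.GaussianBlur(im,(0,0),.7)
    def val(p,rr):
        P=np.stack([p[0]+rr*np.cos(th),p[1]+rr*np.sin(th),np.full(len(th),z)])
        x=np.array(s["camera_matrix"])@(np.array(s["R"])@P+np.array(s["t"])[:,None]);x=(x[:2]/x[2]).astype(np.float32)
        return cv2.remap(im,x[:1],x[1:],cv2.INTER_LINEAR)[0]
    best=[]
    for dx in np.arange(-rng,rng+1e-9,.0005):
        for dy in np.arange(-rng,rng+1e-9,.0005):
            p=(c[0]+dx,c[1]+dy)
            g=np.minimum(np.abs(val(p,r+.0015)-val(p,r-.0015)).sum(1),40).mean()
            best.append((g,p[0]*1e3,p[1]*1e3))
    best.sort(reverse=True); b=np.array(best[:8]); return b[0],b[:,1:].mean(0)
o=ctrl.get_obs()
for n in("top","scene"):
    s=ctrl.snapshot(n); live=dict(s)
    s["color"]=cv2.imread(f'pics/{n}0.png')[...,::-1]
    print(n,"lid0",circ(s,(.5405,-.145),.044,.023),"rim0",circ(s,(.567,.166),.046,.115))
    if n=="scene": print("held",circ(live,o['tool_pos'],.044,o['tool_pos'][2]-.0075), o['tool_pos']*1e3)
E
```

```text
top lid0 (array([  27.34,  538.5 , -148.  ]), array([ 540.31, -148.38])) rim0 (array([ 38.83, 567.  , 165.5 ]), array([567.31, 168.69]))
scene lid0 (array([  28.46,  539.5 , -147.5 ]), array([ 539.62, -147.5 ])) rim0 (array([ 28.03, 567.5 , 166.5 ]), array([567.12, 166.19]))
held (array([ 29.57, 566.73, 164.51]), array([566.92, 164.45])) [563.73 166.51 184.63]
```

carry_out --deltas '[[[0.015,0.008,0.1,-0.001,-1],[0.015,0.008,0.12,-0.001,-1],[0.015,0.008,0.12,-0.001,-1],[0.015,0.008,0.12,-0.001,-1]]]'

```text
clock: 7.8
tool_pos: [0.5673, 0.1668, 0.161]
orientation: [180.0, -0.0, 29.5]
force: [0.1, -0.2, -1.7]
opening: 0.0178
gripper_force: 30.0
```

```bash
python3 - <<'E'
from h import *
o=ctrl.get_obs();print(o['clock'],o['tool_pos'],o['orientation'],o['force'])
print(goal(o,[.567,.1662,.146],29.35))
s=ctrl.snapshot("scene");im=s["color"].copy()
for c,r,z,col in((o['tool_pos'],.044,o['tool_pos'][2]-.0075,(255,0,0)),((.567,.1662),.046,.115,(0,255,0))):
    for a in np.radians(np.arange(0,360,6)):
        p=proj(s,[c[0]+r*np.cos(a),c[1]+r*np.sin(a),z]); cv2.circle(im,tuple(int(v*16) for v in p),6,col,-1,cv2.LINE_AA,4)
s=dict(s,color=im);save(s,'near',(350,190,490,330),4)
E
```

```text
7.8 [0.5672883  0.16681118 0.1610378 ] [ 1.79984068e+02 -1.20603216e-02  2.95487644e+01] [ 0.08031279 -0.22998233 -1.66530754]
[-0.0028  0.0019  0.0752  0.0006]
```

View pics/near.png

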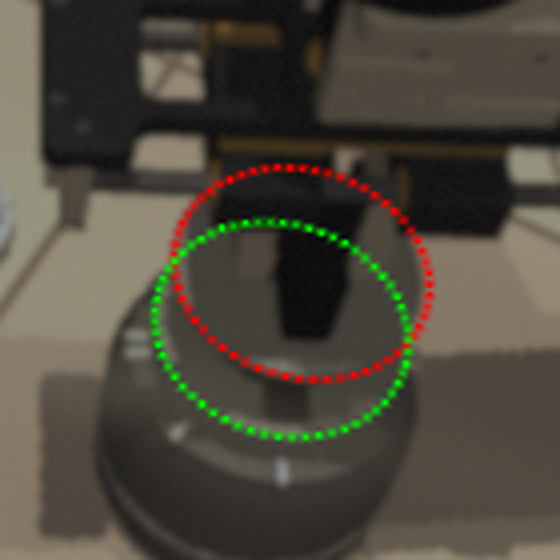

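The overlay agrees: the red ring sits on the cover's outline and the green ring on the rim, and a notch shows at (287,395) under the bar. I'll lower it.

carry_out --deltas '[[[-0.003,0.002,0.04,0,-1],[-0.003,0.002,0.07,0,-1],[-0.003,0.002,0.08,0,-1],[-0.003,0.002,0.09,0,-1],[-0.003,0.002,0.09,0,-1]]]'

```text
clock: 8.35
tool_pos: [0.5666, 0.1661, 0.1422]
orientation: [180.0, 0.0, 29.5]
force: [0.4, 0.2, -1.9]
opening: 0.0176
gripper_force: 30.0
```

carry_out --deltas '[[[0,0,0.01,0,-1],[0,0,0.015,0,-1],[0,0,0.02,0,-1],[0,0,0.02,0,-1]]]'

```text
clock: 8.75
tool_pos: [0.5667, 0.1661, 0.1384]
orientation: [-180.0, 0.0, 29.5]
force: [0.6, -0.5, -1.3]
opening: 0.0177
gripper_force: 30.0
```

carry_out --deltas '[[[0,0,0.01,0,-1],[0,0,0.02,0,-1],[0,0,0.025,0,-1],[0,0,0.025,0,-1]]]'

```text
clock: 9.15
tool_pos: [0.5666, 0.166, 0.1333]
orientation: [180.0, 0.0, 29.5]
force: [0.1, -0.3, -2.1]
opening: 0.0178
gripper_force: 30.0
```

carry_out --deltas '[[[0,0,0.005,0,-1],[0,0,0.005,0,-1],[0,0,0.01,0,-1],[0,0,0.01,0,-1]]]'

```text
clock: 9.55
tool_pos: [0.5667, 0.1661, 0.1314]
orientation: [-180.0, 0.0, 29.5]
force: [-0.1, -0.5, -1.9]
opening: 0.018
gripper_force: 30.0
```

carry_out --deltas '[[[0,0,0.003,0,-1],[0,0,0.005,0,-1],[0,0,0.005,0,-1]]]'

```text
clock: 9.85
tool_pos: [0.5668, 0.1661, 0.1309]
orientation: [180.0, -0.0, 29.6]
force: [-1.5, -0.4, 1.9]
opening: 0.0174
gripper_force: 30.0
```

carry_out --deltas '[[[0,0,0.003,0,-1],[0,0,0.005,0,-1],[0,0,0.005,0,-1]]]'

```text
clock: 10.15
tool_pos: [0.5669, 0.1662, 0.1309]
orientation: [180.0, -0.0, 29.6]
force: [-3.9, 0.3, 10.7]
opening: 0.0178
gripper_force: 30.0
```

carry_out --deltas '[[[0,0,0,0.012,-1],[0,0,0,0.024,-1],[0,0,0,0.036,-1],[0,0,0,0.048,-1],[0,0,0,0.06,-1]]]'

```text
clock: 10.65
tool_pos: [0.5666, 0.1658, 0.1308]
orientation: [180.0, -0.0, 7.8]
force: [-5.7, -2.1, 10.6]
opening: 0.0182
gripper_force: 30.0
```

```bash
python3 - <<'E'
from h import *
o=ctrl.get_obs();print(o['clock'],o['tool_pos'],o['orientation'],o['force'],o['moment'])
print(goal(o,[.567,.1662,.1309],-19.6))
E
```

```text
10.65 [0.56663354 0.16579861 0.13084439] [ 1.79975525e+02 -1.66607057e-02  7.79661318e+00] [-5.67913809 -2.10176511 10.58236007] [-0.61526786  2.0509558   0.0815213 ]
[ 0.0021 -0.0017 -0.0003  0.0761]
```

carry_out --deltas '[[[-0.002,0,0,0.015,-1],[-0.002,0,0,0.03,-1],[-0.002,0,0,0.045,-1],[-0.002,0,0,0.06,-1],[-0.002,0,0,0.06,-1]]]'

```text
clock: 11.15
tool_pos: [0.5666, 0.1658, 0.1308]
orientation: [-180.0, -0.1, -13.8]
force: [-4.1, -1.4, 9.7]
opening: 0.0176
gripper_force: 30.0
```

carry_out --deltas '[[[0,0,0,0,-1],[0,0,0,0,-1]]]'

```text
clock: 11.35
tool_pos: [0.5666, 0.1659, 0.1309]
orientation: [-180.0, -0.1, -13.6]
force: [-2.7, -1.5, 9.1]
opening: 0.0179
gripper_force: 30.0
```

```bash
python3 - <<'E'
from h import *
o=ctrl.get_obs();print(o['clock'],o['tool_pos'],o['orientation'],o['force'],o['moment'])
print(goal(o,[.567,.1662,.1309],-19.6))
E
```

```text
11.35 [0.56659234 0.16587477 0.13086492] [-1.79995328e+02 -5.73058012e-02 -1.36201812e+01] [-2.70006574 -1.45702668  9.06166745] [-0.56567899  1.53778718  0.1231104 ]
[ 0.0016 -0.0021 -0.0002  0.0166]
```

carry_out --deltas '[[[0,0,0,0.008,-1],[0,0,0,0.0165,-1],[0,0,0,0.0165,-1],[0,0,0,0.0165,-1],[0,0,0,0.0165,-1]]]'

```text
clock: 11.85
tool_pos: [0.5665, 0.1658, 0.1308]
orientation: [180.0, -0.0, -19.6]
force: [-4.2, -2.5, 9.5]
opening: 0.018
gripper_force: 30.0
```

```bash
python3 - <<'E'
from h import *
o=ctrl.get_obs();print(o['clock'],o['tool_pos'],o['orientation'],o['force'],o['moment'])
s=ctrl.snapshot("scene");t=ctrl.snapshot("top")
A=s["color"][210:330,360:480];B=t["color"][205:305,170:270]
cv2.imwrite('pics/fin.png',np.hstack([cv2.resize(i[...,::-1],(400,400),interpolation=cv2.INTER_CUBIC) for i in(A,B)]))
E
```

```text
11.85 [0.56645419 0.16577287 0.13084825] [ 1.79996712e+02 -4.68346163e-02 -1.95613435e+01] [-4.19617647 -2.47572069  9.51880679] [-0.64194436  1.68548859  0.13173393]
```

View pics/fin.png

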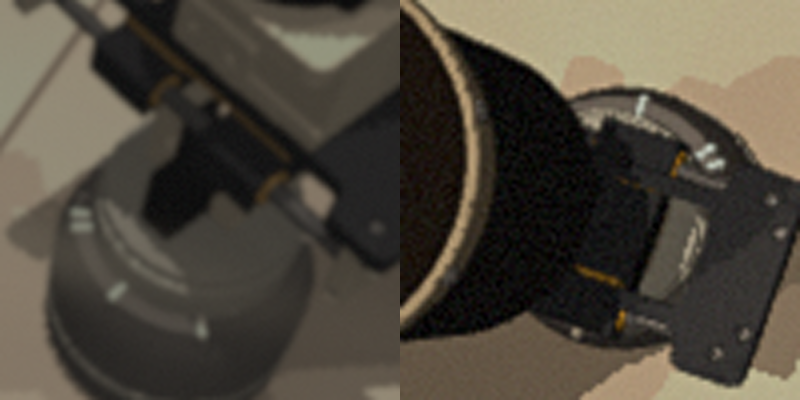

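The lid is seated flush, and its bar points at the half-way rib at (118,290) in the left panel, short of the double lock rib at (80,220). The push is about 9.5 N. I'll hand it in.

```bash
python3 -c "
from h import *
print(ctrl.close_job())"
```

```text
the job is handed in; nothing more can be done
None
```

I handed the job in with the lid fully down in the socket and still gripped: turned 49° clockwise (45° on the collar after the 4° of play, judged from tool angle and picture), pressing at about 10 N, at 12 s; no verdict came back.

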